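Pack the locker-key box and hold its lid at the balance point

TASK

Finish packing the steel locker-key box: lay the separator board flat on the dividers over the lower layer of keys, then set the key tray flat on the board beside its finger pull. Then, because the lid stay is unhooked and a colleague will hook it on, gently swing the laid-back lid up to its balance point, which comes just before it stands straight up, and finish with the fingers still holding it there, falling neither back nor shut. Leave the stapler and the tape roll where they are.

Things in the scene. Friction and masses are not known exactly. Their poses are not given: they have to be found in the camera images.
- key_box: Grey steel box, firm on the desk, 166 (x) x 118 (y) mm, rim 90 mm high, walls 3 mm; inside 160 x 112. Origin: centre of underside; x along the hinge, away from the robot (turned 0.1 to 0.36 rad to the right); y left. Keys lie between 3 dividers along y; dividers and 10 mm end ledges, tops 25 mm above the underside, carry the separator. Lid hinged on the right (-y) rim.
- lid_hinge (a point): Middle of the lid's hinge line, at (0, -62.5, 90.5) mm in the box frame; the line runs along the x of the box. The unhooked lid stay lies against the near side of the box.
- lid (a joint): Lid angle, rad: 0 shut (lid towards the box's +y), 1.57 panel straight up, 2.15 laid back to the right on its stop, where it starts and rests. Lid 0.32 kg, hinge nearly free: it falls if let go. Rim and lock on its inner side make it balance at 1.68, not at 1.57: below that it falls shut, above it falls back.
- lid_edge (a point): Middle of the lid's free edge, 124.5 mm from the hinge line, at mid-thickness. Lid: 173 x 124 mm panel with a 31 mm deep rim on its inner side. In the middle 60 mm of the edge a dark lock case fills the rim: a solid block 31 mm thick, 26 mm from the edge towards the hinge, to pinch across its thickness. Block's mid-plane lies 13 mm to the inner side of the hinge line (shut: below it).
- separator: Stiff brown board 152 (x) x 104 (y) x 4 mm, 70 g, with an upright grey finger pull near its +x end. Origin: centre of underside, z up. Starts on the desk left of the box, +x away from the robot (turned 0 to 0.35 rad right), beside the tray; which of the two is nearer the box varies. In the box its x lies along the box's x; the pull may be at either end.
- separator_pull (a point): Top of the finger pull, at (54, 0, 40) mm in the separator's frame. The pull is a block 14 mm along x, 18 mm along y, standing 36 mm above the board; pinch it along y. (Mind the file stand left of the work: fixed, 0.33 m high.)
- tray: Grey lift-out tray, 112 (x) x 98 (y) mm, walls 30 mm high, two compartments with a key tag fixed in each, 0.18 kg. Origin: centre of underside; x along its grip bar, starts away from the robot (turned 0 to 0.35 rad right). In the box it stands on the separator, x along the box's x, its centre 16 mm from the box's centre on the side away from the finger pull.
- tray_grip (a point): Top of the tray's grip bar, 48 mm above the underside, over its centre; the bar is 60 mm long (x), 12 mm thick (y), 18 mm deep, on a 6 mm partition. Pinch it along y.
- stapler: Bystander: stapler, 131 mm long, behind the work; leave alone. Origin: underside.
- tape_roll: Bystander: white tape roll, 64 mm across, 18 mm high, lying between the work and the phone cord; leave alone. Origin: underside.

How it is judged:
By the outcome, as a careful person would: the job done as asked, in the order asked, and still so for the second after the job is handed in, while the arm keeps its last pose, push and grip.
It also fails if it takes over 70 s, if anything falls off the work surface, if the arm or the gripper's body presses on something with over 40 N, if the wrist force passes 120 N, or if a joint passes its speed limit or range.

ROBOT

A 6-joint arm with a two-finger parallel gripper is mounted at the origin on the work surface; the furniture and walls round the work are solid. World frame = base frame: x ahead of the robot, y to its left, z up, the work surface at z = 0. Lengths are in m, angles in rad, forces in N, time in s.
With the tool pointing down it reaches from about 0.3 to 0.875 m from the base axis. Payload 6.4 kg.
Tool frame: the origin (TCP) lies on the centre line of the jaws, within the pads' length; the fingertips stand 25 mm ahead of it and the grasp point (between the pads) lies 6 mm ahead of it; z points along the fingers, y is the line along which they close (so a half turn about z gives the same grasp; the last joint's range is limited). The gripper opens to 85 mm and grips with 20 to 120 N. Pads are 22 mm wide; open, the fingers measure 114 mm over their backs; the gripper's body (76 mm by 85 mm) begins 54 mm behind the grasp point. The pads swing forward as they close: fully open they stand 13 mm farther back than shut.
Start: joints at [0.91, 0.181, 1.607, -0, 1.354, -0.206], TCP at [0.253, 0.517, 0.256] pointing down, gripper open.
Joint ranges: [-2.99, 2.99], [-0.89, 2.07], [0.3, 2.58], [-1.14, 4.28], [0, 2.63], [-3.12, 3.12]. Speed limits (rad/s): [2.57, 2.57, 3.01, 3.14, 3.14, 3.14].

INTERFACE

Orientations are given as a unit quaternion [w, x, y, z].
In Python, from bench import get_obs, camera, hand_in, spot_in gives the robot as it stands.
- The arm moves only by the shell command python3 -m jog 'ROWS'. ROWS is JSON, one flat list of numbers, 7 for each row, row after row: the shift along the tool's x, y, z in m, then the turn, a rotation vector about the tool's x, y, z in rad, then the closure, from 0 (fully open) to 1 (shut). A call has 1 to 20 rows; each row is the pose to reach, as a shift and turn from the pose commanded when the call began, along the tool's axes at that moment; what a row does not reach only later rows make up. A row lasts 1/8 s, in which the tool goes at most 62.5 mm and 10.7 degrees, less where a joint would pass 70% of its speed; a pose out of reach is approached as far as the arm can. A call with a gripper value outside its range is refused whole. The fingers move at their own pace and stop on an object; the grip force is fixed at half the most. Time passes only in rows, so rows that repeat a pose let the fingers close. It gives the time, the measured TCP pose, the force, the opening and the grip force at its end, in the units of the state.
- get_obs(): the state, without advancing time (a new reading comes with each control period).
- camera(name): name is "scene" or "top" or "wrist"; returns a dict with "frame" (384x512x3 uint8, red, green, blue), "mtx" (3x3 intrinsics, pixels), "extrinsics" (4x4, takes a point from camera to world coordinates). Camera axes: x right, y up, looking along -z (the intrinsics and any distortion apply to the point x, -y, -z); pixel columns grow to the right and rows downward; lengths in m; the calibration is good to about 2 mm. A picture is of the moment at which its call begins. There is no depth.
- hand_in(): hands the job in; it is judged then, once.
Trained networks look in a picture, given as the dict that the camera call returned (one of the last four; its "shot" number tells which), for a name from the list of things; names that differ only in an ending like _2 or _b are one class to them, and where a whole thing is asked for, a point or a joint stands for the part that bears it (a point fixed in the world has none). Each returns a list of dicts, best first, with "confidence" (0 to 1); they miss things now and then, are a little off and sometimes report something else, mostly with a low value. They report only what shows in the picture. A call takes as long as a camera call.
- spot_in(picture, name): "xyz" ([x, y, z] in m, in world coordinates, good to about 4 mm: the middle of the surface that is visible of it).
The state is a dict: "time_s": time; "q": joint angles; "dq": joint speeds; "joint_efforts": joint torques, N m; "eef_pos": TCP position; "eef_rot": TCP orientation; "wrist_force": force on the tool from outside, world axes, zero at the start; "torque": the same for the moment, N m; "opening": opening from 0.0 (shut) to 1.0 (fully open); "grasp_force": force on a finger pad.
Only numpy, scipy, OpenCV 4.12 (cv2) and the standard library are available. Lean on these libraries where they do the work, as an engineer would, in place of code of your own. Each camera call takes 0.05 s, during which the arm holds its last target. There are 200 camera calls.

## Working session

There is one attempt and no reset: what is moved stays moved. The work goes in short steps, Python scripts to look and compute and a shell command to move; the robot and the scene stay as the last step left them, time stands still between calls to the robot, and variables do not carry over. Pictures are saved under pics/ and viewed, at most 13 in all, crops included, and the job is handed in when it is done.

```bash
mkdir -p pics; ls
python3 - <<'E'
from bench import *
import cv2
o=get_obs();print({k:o[k] for k in('time_s','eef_pos','eef_rot','opening','wrist_force')})
for n in('top','scene'):
    p=camera(n);cv2.imwrite(f'pics/{n}0.png',cv2.cvtColor(p['frame'],cv2.COLOR_RGB2BGR))
    for t in('key_box','separator','separator_pull','tray','tray_grip','lid_edge','lid','lid_hinge','stapler','tape_roll'):
        print(n,t,[([round(float(v),3) for v in d['xyz']],round(d['confidence'],2)) for d in spot_in(p,t)[:2]])
E
```

```text
pics
{'time_s': 0.0, 'eef_pos': array([0.25226225, 0.5161525 , 0.25538506]), 'eef_rot': array([-3.59605510e-04,  2.25429445e-01,  9.74259111e-01, -7.87143003e-04]), 'opening': 1.002046128889518, 'wrist_force': array([-0.30546872, -0.2993134 , -0.2836617 ])}
top key_box [([0.412, -0.261, 0.093], 0.81)]
top separator [([0.416, -0.043, 0.002], 0.73)]
top separator_pull [([0.419, -0.044, 0.001], 0.96)]
top tray [([0.548, 0.099, 0.012], 0.68)]
top tray_grip [([0.547, 0.103, 0.012], 0.72)]
top lid_edge [([0.397, -0.295, 0.147], 0.93)]
top lid [([0.394, -0.291, 0.151], 0.72)]
top lid_hinge [([0.417, -0.264, 0.095], 0.94)]
top stapler [([0.586, -0.056, 0.038], 0.92)]
top tape_roll [([0.39, 0.076, 0.018], 0.98)]
scene key_box [([0.428, -0.225, 0.066], 0.58)]
scene separator [([0.417, -0.041, 0.008], 0.87)]
scene separator_pull [([0.42, -0.041, 0.006], 0.77)]
scene tray [([0.544, 0.103, 0.014], 0.68), ([0.42, -0.044, 0.004], 0.19)]
scene tray_grip [([0.545, 0.098, 0.015], 0.63)]
scene lid_edge []
scene lid [([0.392, -0.301, 0.201], 0.9)]
scene lid_hinge [([0.421, -0.228, 0.066], 0.87)]
scene stapler [([0.585, -0.068, 0.038], 0.6)]
scene tape_roll [([0.392, 0.071, 0.019], 0.96)]
```

View pics/top0.png

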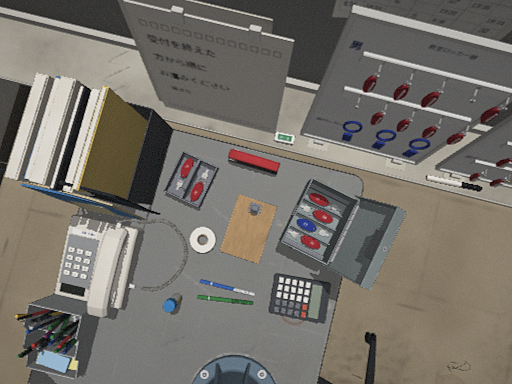

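View pics/scene0.png

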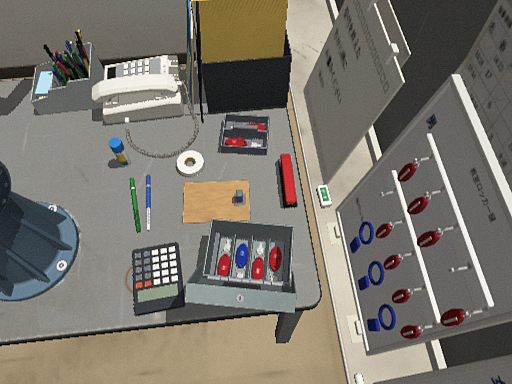

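The top view shows the separator (about 248,228) with its pull at the far end (254,208). The tray is at (190,180), the box at (312,220) and the laid-back lid at (368,240). I'll crop closer to get the corners.

Run:
```python
import cv2
a=cv2.imread('pics/top0.png')[140:300,160:410]
cv2.imwrite('pics/crop.png',cv2.resize(a,None,fx=3.2,fy=3.2,interpolation=cv2.INTER_CUBIC))
```

```text
(no output)
```

View pics/crop.png

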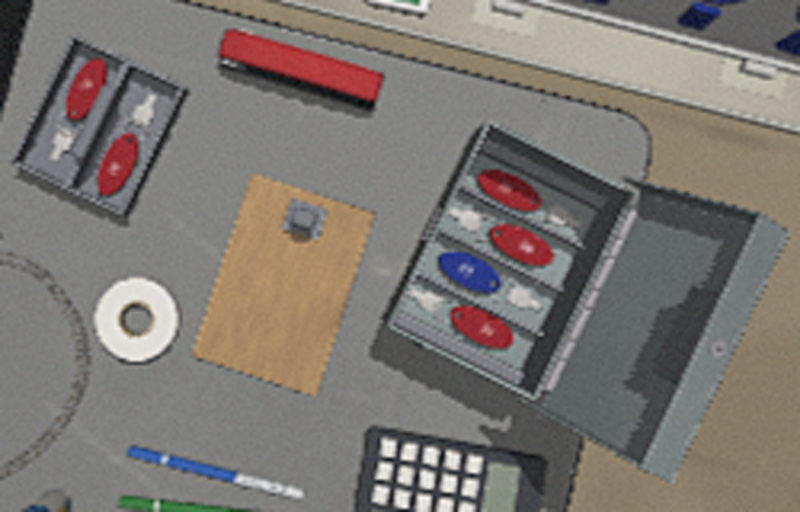

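The crop gives clear corners for the separator, the tray rim and the box rim. I'll fit planar poses to them.

```bash
cat > h.py <<'E'
import numpy as np,cv2
from scipy.optimize import least_squares
from scipy.spatial.transform import Rotation as R
def project(p,X):
    T=np.linalg.inv(p['extrinsics']);c=np.asarray(X)@T[:3,:3].T+T[:3,3]
    d=np.asarray(p.get('dist',np.zeros(5)),float)
    return cv2.projectPoints((c*[1,-1,-1]).reshape(-1,1,3),np.zeros(3),np.zeros(3),np.asarray(p['mtx'],float),d)[0].reshape(-1,2)
def rect(lx,ly,z): return np.array([[lx,ly,z],[lx,-ly,z],[-lx,-ly,z],[-lx,ly,z]])*[.5,.5,1]  # far-left, far-right, near-right, near-left
def place(v,P):
    c,s=np.cos(v[2]),np.sin(v[2]);return P@np.array([[c,s,0],[-s,c,0],[0,0,1]])+[v[0],v[1],0]
def fit(p,P,px,v0):
    r=least_squares(lambda v:(project(p,place(v,P))-px).ravel(),v0,loss='soft_l1');return r.x,np.abs(r.fun).max()
def rot(q): return R.from_quat([*q[1:],q[0]])
def need(o,pos,yawx):
    """shift in tool axes to world pos; turn about tool z so tool y is horizontal along world heading yawx+90"""
    r=rot(o['eef_rot']);y=r.apply([0,1,0]);a=np.arctan2(y[1],y[0]);d=yawx+np.pi/2-a
    d=(d+np.pi/2)%np.pi-np.pi/2
    return r.inv().apply(np.array(pos)-o['eef_pos']),-d
E
python3 - <<'E'
from h import *
from bench import *
p=camera('top');print(p.keys())
f=lambda l:np.array(l)/3.2+[160,140]
print('sep',fit(p,rect(.152,.104,.004),f([(255,175),(376,212),(316,394),(193,354)]),[.42,-.04,-.2]))
print('tray',fit(p,rect(.112,.098,.03),f([(78,40),(187,92),(125,216),(17,163)]),[.55,.1,-.2]))
print('box',fit(p,rect(.166,.118,.09),f([(485,125),(637,187),(537,400),(388,327)]),[.42,-.2,-.2]))
print(project(p,[[.452,-.05,.04]]))
E
```

```text
dict_keys(['frame', 'mtx', 'extrinsics', 'shot'])
sep (array([ 0.4204252 , -0.04121122, -0.32846763]), np.float64(1.108381075899473))
tray (array([ 0.54300763,  0.09996425, -0.46230783]), np.float64(1.2105807334221481))
box (array([ 0.43938428, -0.2067595 , -0.45444566]), np.float64(1.882646226725143))
[[252.06446994 215.86119138]]
```

Run:
```python
from h import *
from bench import *
p=camera('top');print(np.round(p['extrinsics'],3),p['mtx'])
o=get_obs()
for w in([.31,.26,.27],[.455,-.05,.19]): print(need(o,w,-.33))
f=lambda l:np.array(l)/3.2+[160,140]
print(fit(p,np.array([[.054,0,.04]]),f([(304,213)]),[.42,-.04,-.33]))
```

```text
[[-0.009  0.997 -0.077  0.449]
 [-1.    -0.01  -0.014 -0.073]
 [-0.015  0.077  0.997  0.917]
 [ 0.     0.     0.     1.   ]] [[358.60561855   0.         256.02702596]
 [  0.         358.60561855 189.24830435]
 [  0.           0.           1.        ]]
(array([-0.16429073, -0.20526545, -0.01371354]), np.float64(-0.12480991632925598))
(array([-0.43073202, -0.42005317,  0.06628815]), np.float64(-0.12480991632925598))
(array([ 0.42351162, -0.03986581, -0.3299317 ]), np.float64(4.5377572632787633e-07))
```

```bash
python3 -m jog '[-0.164,-0.205,-0.014,0,0,-0.1,0, -0.164,-0.205,-0.014,0,0,-0.125,0, -0.164,-0.205,-0.014,0,0,-0.125,0, -0.164,-0.205,-0.014,0,0,-0.125,0, -0.43,-0.42,0.05,0,0,-0.125,0, -0.43,-0.42,0.066,0,0,-0.125,0, -0.43,-0.42,0.066,0,0,-0.125,0, -0.43,-0.42,0.066,0,0,-0.125,0, -0.43,-0.42,0.066,0,0,-0.125,0, -0.43,-0.42,0.066,0,0,-0.125,0, -0.43,-0.42,0.066,0,0,-0.125,0, -0.43,-0.42,0.066,0,0,-0.125,0]'
python3 - <<'E'
from h import *
from bench import *
p=camera('wrist');cv2.imwrite('pics/w1.png',cv2.cvtColor(cv2.resize(p['frame'],None,fx=1.5,fy=1.5),cv2.COLOR_RGB2BGR))
for t in('separator','separator_pull'): print(t,[(np.round(d['xyz'],4),d['confidence']) for d in spot_in(p,t)[:1]])
print(get_obs()['eef_pos'],1.5*project(p,place([.4225,-.0405,-.329],np.vstack([rect(.152,.104,.004),[.054,.009,.04],[.054,-.009,.04]]))))
E
```

```text
time_s: 2.7
eef_pos: [0.454, -0.0494, 0.1902]
eef_rot: [-0.0, 0.164, 0.986, 0.0]
wrist_force: [-0.9, -0.4, 0.1]
opening: 1.004
grasp_force: 0.0
separator [(array([ 0.4083, -0.0382,  0.0072]), 0.85)]
separator_pull [(array([ 0.41  , -0.0375,  0.0099]), 0.7)]
[ 0.45418095 -0.04850195  0.1906469 ] [[464.27848113 323.77420792]
 [306.76248905 323.99393589]
 [292.34264952  73.68512232]
 [476.81832666  73.35239489]
 [400.59188423 311.9722748 ]
 [369.42139202 312.01636128]]
```

View pics/w1.png

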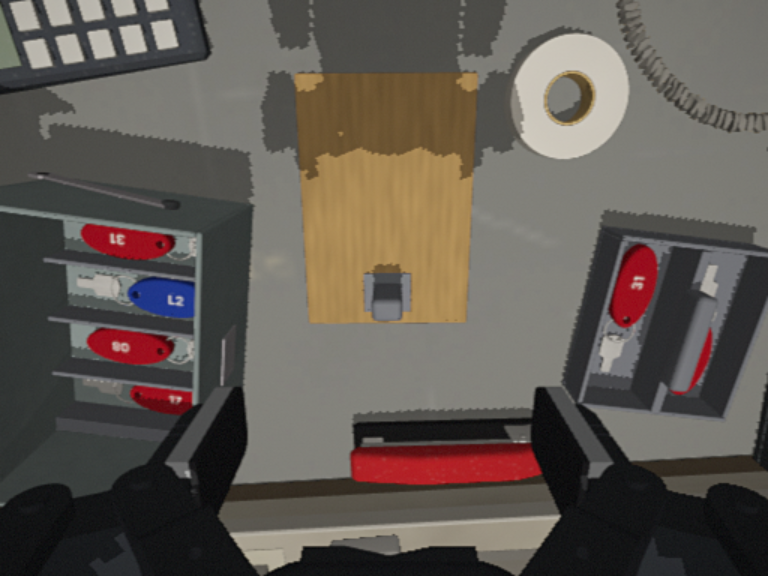

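The fit projects onto the board within about 2 px in the wrist view: corners (466,322), (309,323), (296,73), (478,72) and pull at (387,300). The board pose is good. Next I'll take one look over the box, because the board fits with only 4 mm to spare.

```bash
python3 -m jog '[-0.0375,-0.153,-0.11,0,0,0,0, -0.0375,-0.153,-0.11,0,0,0,0, -0.0375,-0.153,-0.11,0,0,0,0, -0.0375,-0.153,-0.11,0,0,0,0, -0.0375,-0.153,-0.11,0,0,0,0]'
python3 - <<'E'
from h import *
from bench import *
p=camera('wrist');import pickle;pickle.dump(p,open('w2.pkl','wb'));cv2.imwrite('pics/w2.png',cv2.cvtColor(cv2.resize(p['frame'],None,fx=1.5,fy=1.5,interpolation=cv2.INTER_CUBIC),cv2.COLOR_RGB2BGR))
print(get_obs()['eef_pos'],1.5*project(p,place([.4394,-.2068,-.454],np.vstack([rect(.166,.118,.09),rect(.16,.112,.09)]))))
E
```

```text
time_s: 3.48
eef_pos: [0.4402, -0.2054, 0.3]
eef_rot: [-0.0, 0.164, 0.986, 0.0]
wrist_force: [0.5, 0.8, -0.1]
opening: 1.001
grasp_force: 0.0
[ 0.4399942  -0.20474996  0.29931505] [[451.62195006 369.63302842]
 [291.11376747 351.47725945]
 [307.86971548 109.9164996 ]
 [494.81568594 134.65262753]
 [448.25239562 365.5241058 ]
 [295.51589001 348.20201259]
 [312.32451496 115.63737542]
 [489.23718712 138.97429808]]
```

View pics/w2.png

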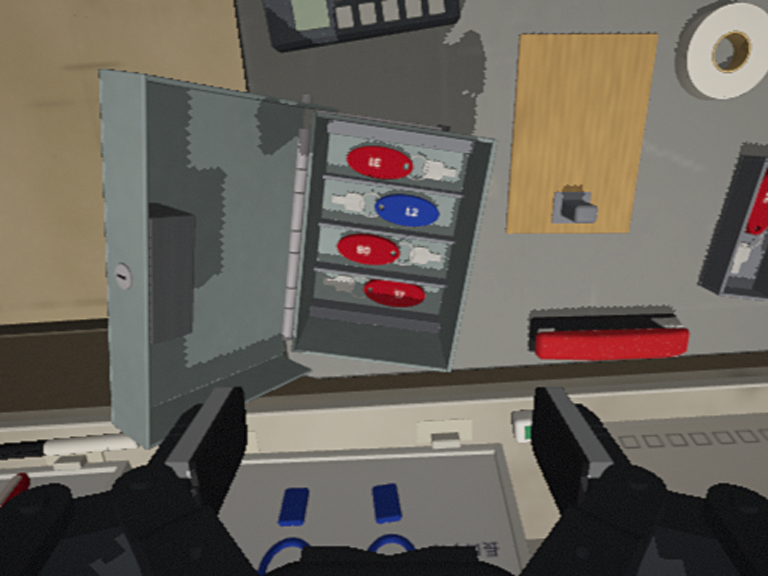

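The wrist view shows the whole box. Its outer rim corners are at about (450,370), (290,352), (312,111) and (495,139). The lock case on the lid is at (170,270). I'll refit the box and plan the board pick.

Run:
```python
from h import *
from bench import *
import pickle
p=pickle.load(open('w2.pkl','rb'))
px=np.array([(450,370),(290,352),(312,111),(495,139)])/1.5
b,r=fit(p,rect(.166,.118,.09),px,[.44,-.2,-.45]);print(b,r,1.5*project(p,place(b,rect(.166,.118,.09))))
s,r=fit(p,rect(.152,.104,.004),np.array([(631,234),(507,232),(520,33),(657,34)])/1.5,[.42,-.04,-.33]);print(s,r)
o=get_obs();pull=place([.4225,-.041,-.329],np.array([[.054,0,0]]))[0];print(pull)
for z in(.12,.037): print(need(o,[pull[0],pull[1],z],-.329))
```

```text
[ 0.44067993 -0.20699352 -0.4686006 ] 1.3577973356766222 [[450.04321951 372.036696  ]
 [289.95545777 351.80402019]
 [310.40474273 110.90818492]
 [496.65898114 138.44862564]]
[ 0.42259565 -0.03922975 -0.32148858] 1.3563694176505123
[ 0.47360376 -0.05844723  0.        ]
(array([0.01510527, 0.14913614, 0.17949435]), np.float64(0.0005421744670610629))
(array([0.01497728, 0.14904949, 0.2624942 ]), np.float64(0.0005421744670610629))
```

```bash
python3 -m jog '[0.018,0.15,0.08,0,-0.1,0,0, 0.018,0.15,0.16,0,-0.2,0,0, 0.018,0.15,0.18,0,-0.2,0,0, 0.018,0.15,0.18,0,-0.2,0,0, 0.018,0.15,0.18,0,-0.2,0,0, 0.018,0.15,0.225,0,-0.2,0,0.3, 0.018,0.15,0.2635,0,-0.2,0,0.5, 0.018,0.15,0.2635,0,-0.2,0,0.5, 0.018,0.15,0.2635,0,-0.2,0,0.9, 0.018,0.15,0.2635,0,-0.2,0,0.9, 0.018,0.15,0.2635,0,-0.2,0,0.9, 0.018,0.15,0.2635,0,-0.2,0,0.9, 0.018,0.15,0.2635,0,-0.2,0,0.9]'
```

```text
time_s: 5.15
eef_pos: [0.4737, -0.0595, 0.0393]
eef_rot: [0.101, 0.163, 0.981, -0.017]
wrist_force: [-2.4, 0.2, 8.9]
opening: 0.195
grasp_force: 59.9
```

```bash
cat >> h.py <<'E'
def goal(o,s,g,dz):
    """tool-axis shift and rotvec that carry a held thing from planar pose s to g, raised by dz"""
    r=rot(o['eef_rot']);dy=g[2]-s[2];Z=R.from_rotvec([0,0,dy])
    t=Z.apply(o['eef_pos']-[s[0],s[1],0])+[g[0],g[1],0];t[2]+=dz
    return np.round(r.inv().apply(t-o['eef_pos']),4),np.round(r.inv().apply([0,0,dy]),4),np.round(t,3)
E
python3 - <<'E'
from h import *
from bench import *
o=get_obs();r=rot(o['eef_rot']);x=r.apply([-1,0,0]);yaw=np.arctan2(x[1],x[0])
s=np.array([.4225,-.040]);n=np.array([-np.sin(yaw),np.cos(yaw)])
d=(o['eef_pos'][:2]-s)@n;s=[*(s+n*d),yaw];print(yaw,d,s)
g=[.4403,-.2069,-.462]
print('up',goal(o,s,s,.16)[0])
for dz in(.16,.10,.045,.028,.024): print(dz,goal(o,s,g,dz))
E
```

```text
-0.32960300681156224 -0.0018533420260267637 [np.float64(0.4219001335485923), np.float64(-0.041753578314736056), np.float64(-0.32960300681156224)]
up [-0.0325 -0.     -0.1567]
0.16 (array([-0.1014, -0.1576, -0.1423]), array([0.0269, 0.    , 0.1296]), array([ 0.489, -0.231,  0.199]))
0.1 (array([-0.0892, -0.1576, -0.0836]), array([0.0269, 0.    , 0.1296]), array([ 0.489, -0.231,  0.139]))
0.045 (array([-0.0781, -0.1575, -0.0297]), array([0.0269, 0.    , 0.1296]), array([ 0.489, -0.231,  0.084]))
0.028 (array([-0.0746, -0.1575, -0.0131]), array([0.0269, 0.    , 0.1296]), array([ 0.489, -0.231,  0.067]))
0.024 (array([-0.0738, -0.1575, -0.0092]), array([0.0269, 0.    , 0.1296]), array([ 0.489, -0.231,  0.063]))
```

```bash
python3 -m jog '[-0.01,0,-0.05,0,0,0,0.9, -0.02,0,-0.1,0,0,0,0.9, -0.0325,0,-0.156,0,0,0,0.9, -0.05,-0.05,-0.152,0.009,0,0.043,0.9, -0.075,-0.1,-0.147,0.018,0,0.086,0.9, -0.101,-0.1575,-0.142,0.027,0,0.13,0.9, -0.101,-0.1575,-0.142,0.027,0,0.13,0.9, -0.101,-0.1575,-0.142,0.027,0,0.13,0.9, -0.089,-0.1575,-0.0836,0.027,0,0.13,0.9, -0.089,-0.1575,-0.0836,0.027,0,0.13,0.9, -0.089,-0.1575,-0.0836,0.027,0,0.13,0.9]'
python3 - <<'E'
from h import *
from bench import *
import numpy as np
o=get_obs();print(o['eef_pos'],o['eef_rot'])
p=camera('top');q=camera('scene')
a=cv2.resize(p['frame'][165:300,260:420],None,fx=3.6,fy=3.6,interpolation=cv2.INTER_CUBIC);b=cv2.resize(q['frame'][150:330,165:325],None,fx=2.7,fy=2.7,interpolation=cv2.INTER_CUBIC)
print(a.shape,b.shape);c=np.zeros((600,800,3),np.uint8)
a=a[:, :400];h=min(a.shape[0],600);c[:a.shape[0],:400]=a;c[:b.shape[0],400:400+b.shape[1]]=b[:, :400]
cv2.imwrite('pics/held.png',c[...,::-1])
E
```

```text
time_s: 6.52
eef_pos: [0.4884, -0.2301, 0.1378]
eef_rot: [0.098, 0.227, 0.969, -0.023]
wrist_force: [1.0, -0.9, -0.6]
opening: 0.197
grasp_force: 58.9
[ 0.48835949 -0.23008379  0.13784907] [ 0.0977376   0.22729569  0.9686272  -0.02335335]
(486, 576, 3) (486, 432, 3)
```

View pics/held.png

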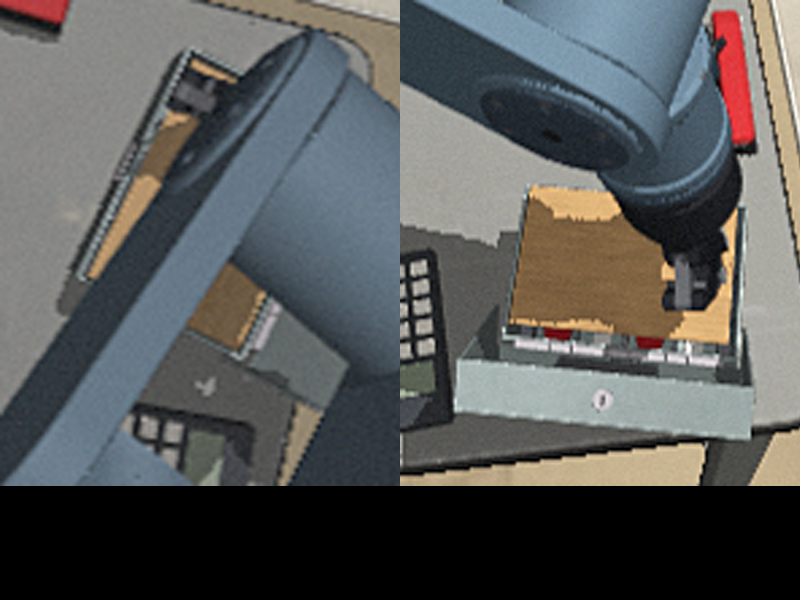

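The board is held level over the box and looks aligned with it in both views. I'll lower it a little way past the rim and check the force.

```bash
python3 -m jog '[0.002,0,0.01,0,0,0,0.9, 0.004,0,0.018,0,0,0,0.9, 0.005,0,0.0245,0,0,0,0.9, 0.005,0,0.0245,0,0,0,0.9]'
python3 - <<'E'
from h import *
from bench import *
p=camera('wrist');cv2.imwrite('pics/w3.png',cv2.resize(p['frame'],None,fx=1.5,fy=1.5,interpolation=cv2.INTER_CUBIC)[:460,150:650,::-1])
E
```

```text
time_s: 7.12
eef_pos: [0.4871, -0.2303, 0.1105]
eef_rot: [0.096, 0.228, 0.969, -0.023]
wrist_force: [-0.2, -0.4, -0.0]
opening: 0.193
grasp_force: 58.9
```

View pics/w3.png

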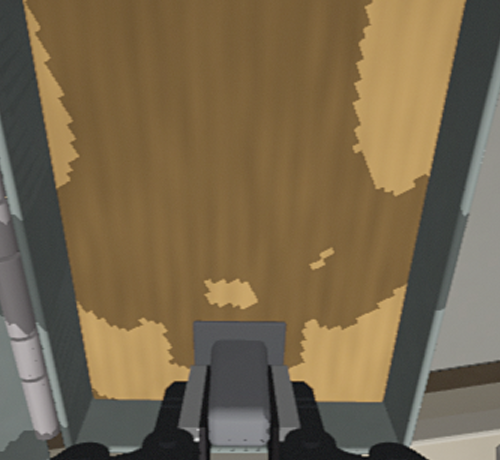

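The board is centred between the box walls and there is no contact. I'll keep lowering.

```bash
python3 -m jog '[0.003,0,0.015,0,0,0,0.9, 0.006,0,0.029,0,0,0,0.9, 0.0075,0,0.036,0,0,0,0.9, 0.0081,0,0.0395,0,0,0,0.9, 0.0087,0,0.0425,0,0,0,0.9, 0.0091,0,0.044,0,0,0,0.9, 0.0091,0,0.044,0,0,0,0.9]'
```

```text
time_s: 8.05
eef_pos: [0.4875, -0.2306, 0.0666]
eef_rot: [0.097, 0.228, 0.969, -0.023]
wrist_force: [-0.2, -0.1, -1.2]
opening: 0.2
grasp_force: 58.9
```

```bash
python3 -m jog '[0.0004,0,0.002,0,0,0,0.9, 0.0008,0,0.004,0,0,0,0.9, 0.0008,0,0.004,0,0,0,0.9]'
```

```text
time_s: 8.43
eef_pos: [0.4878, -0.2309, 0.0642]
eef_rot: [0.097, 0.228, 0.969, -0.023]
wrist_force: [-10.7, 5.5, 20.6]
opening: 0.195
grasp_force: 61.8
```

```bash
python3 -m jog '[0,0,0,0,0,0,0.5, 0,0,0,0,0,0,0.5, 0,0,0,0,0,0,0.5, -0.006,0,-0.03,0,0,0,0.5, -0.016,0,-0.08,0,0,0,0.5, -0.0285,0,-0.137,0,0,0,0.2, -0.0285,0,-0.137,0,0.1,0,0, -0.0285,0,-0.137,0,0.2,0,0, -0.0285,0,-0.137,0,0.2,0,0]'
python3 - <<'E'
from h import *
from bench import *
o=get_obs()
for z in(.2,.045):print(need(o,[.543,.1,z],-.462),o['eef_rot'])
p=camera('wrist');import pickle;pickle.dump(p,open('w4.pkl','wb'))
for t in('separator','tray','tray_grip'): print(t,[(np.round(d['xyz'],4),round(d['confidence'],2)) for d in spot_in(p,t)[:2]])
E
```

```text
time_s: 9.55
eef_pos: [0.4889, -0.2314, 0.2021]
eef_rot: [0.0, 0.229, 0.973, -0.0]
wrist_force: [0.4, 0.5, -0.3]
opening: 0.998
grasp_force: 0.0
(array([0.09937302, 0.32069956, 0.00180298]), np.float64(-0.000345716822251374)) [ 1.99819436e-04  2.29119232e-01  9.73398273e-01 -3.74700927e-04]
(array([0.09945993, 0.32079843, 0.15680292]), np.float64(-0.000345716822251374)) [ 1.99819436e-04  2.29119232e-01  9.73398273e-01 -3.74700927e-04]
separator [(array([ 0.4252, -0.1996,  0.0328]), 0.94)]
tray []
tray_grip []
```

```bash
python3 - <<'E'
from h import *
from bench import *
p=camera('top')
def back(px,z):
    K=p['mtx'];d=np.array([(px[0]-K[0][2])/K[0][0],-(px[1]-K[1][2])/K[1][1],-1]);E=p['extrinsics'];w=E[:3,:3]@d;t=(z-E[2,3])/w[2];return (E[:3,3]+t*w).round(3)
for px in((172,128),(171,140),(160,174),(157,214)):print(px,back(px,0),back(px,.33))
E
python3 -m jog '[0.033,0.06,0,0,0,0,0, 0.066,0.12,0,0,0,0,0.3, 0.1,0.18,0,0,0,0,0.5, 0.1,0.24,0,0,0,0,0.5, 0.1,0.30,0,0,0,0,0.5, 0.1,0.30,0,0,0,0,0.5]'
python3 - <<'E'
from h import *
from bench import *
p=camera('wrist');o=get_obs()
for t in('tray','tray_grip'): print(t,[(np.round(d['xyz'],4),round(d['confidence'],2)) for d in spot_in(p,t)[:2]])
cv2.imwrite('pics/w5.png',cv2.resize(p['frame'],None,fx=1.5,fy=1.5,interpolation=cv2.INTER_CUBIC)[...,::-1])
B=np.array([[.03,.006,.048],[.03,-.006,.048],[-.03,-.006,.048],[-.03,.006,.048]])
print(1.5*project(p,place([.543,.1,-.462],np.vstack([rect(.112,.098,.03),B]))))
import pickle;pickle.dump(p,open('w5.pkl','wb'))
E
```

```text
(172, 128) [0.683 0.158 0.   ] [0.599 0.075 0.33 ]
(171, 140) [0.651 0.16  0.   ] [0.578 0.076 0.33 ]
(160, 174) [0.562 0.188 0.   ] [0.522 0.094 0.33 ]
(157, 214) [0.459 0.195 0.   ] [0.456 0.098 0.33 ]
time_s: 10.55
eef_pos: [0.5329, 0.0857, 0.2023]
eef_rot: [0.001, 0.227, 0.974, 0.0]
wrist_force: [-0.6, -0.4, 0.3]
opening: 0.503
grasp_force: 0.0
tray [(array([0.5467, 0.1039, 0.0079]), 0.91)]
tray_grip [(array([0.5452, 0.0999, 0.006 ]), 0.66)]
[[490.60893039 354.0487977 ]
 [338.33501033 353.54701329]
 [332.78807994 175.54531948]
 [504.09813931 176.18827076]
 [427.01648666 327.19318031]
 [406.76639187 327.12506225]
 [408.43059821 226.89971714]
 [430.0803737  226.97812694]]
```

View pics/w5.png

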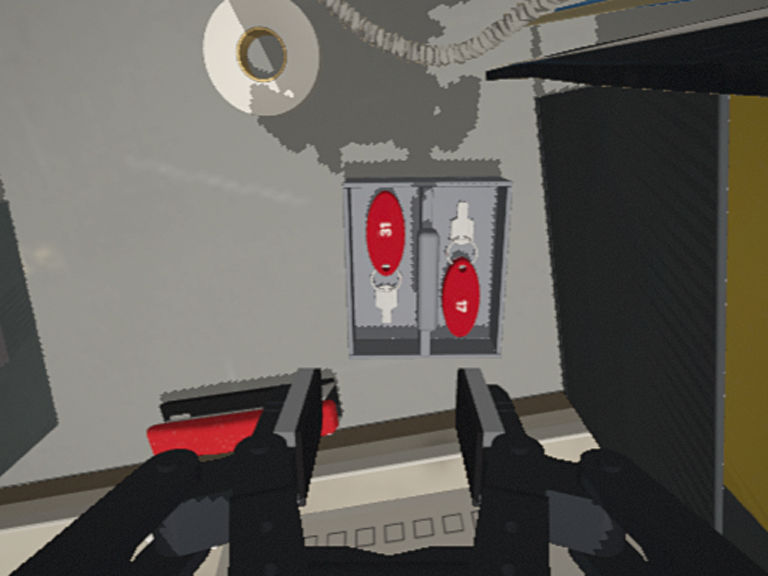

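The tray shows at corners (501,355), (350,355), (345,183) and (511,183), about 7 mm further left than first fitted. I'll refit and compute the move.

Run:
```python
from h import *
from bench import *
import pickle
p=pickle.load(open('w5.pkl','rb'));o=get_obs()
s,r=fit(p,rect(.112,.098,.03),np.array([(501,355),(350,355),(345,183),(511,183)])/1.5,[.543,.1,-.46]);print(s,r,1.5*project(p,place(s,np.array([[.03,0,.048],[-.03,0,.048]]))))
print(need(o,[s[0],s[1],.045],s[2]))
```

```text
[ 0.54872118  0.1044095  -0.45183527] 2.4813323277444397 [[428.2155725  332.10892413]
 [430.25451815 232.59721388]]
(array([-0.00513125,  0.02748709,  0.15677777]), np.float64(-0.009564605378455493))
```

```bash
python3 -m jog '[-0.005,0.0275,0.05,0,0,-0.01,0.5, -0.005,0.0275,0.1,0,0,-0.01,0.5, -0.005,0.0275,0.14,0,0,-0.01,0.5, -0.005,0.0275,0.1555,0,0,-0.01,0.5, -0.005,0.0275,0.1555,0,0,-0.01,0.5, -0.005,0.0275,0.1555,0,0,-0.01,0.95, -0.005,0.0275,0.1555,0,0,-0.01,0.95, -0.005,0.0275,0.1555,0,0,-0.01,0.95, -0.005,0.0275,0.1555,0,0,-0.01,0.95]'
python3 - <<'E'
from h import *
from bench import *
o=get_obs();r=rot(o['eef_rot']);x=r.apply([-1,0,0]);yaw=np.arctan2(x[1],x[0])
n=np.array([-np.sin(yaw),np.cos(yaw)]);s=np.array([.5487,.1044]);d=(o['eef_pos'][:2]-s)@n;s=[*(s+n*d),yaw];print(s,d)
b=[.4403,-.2069,-.462];g=place(b,np.array([[-.016,0,0]]))[0];print(g)
for dz in(.15,.10,.06,.03):print(goal(o,s,[g[0],g[1],b[2]],dz))
E
```

```text
time_s: 11.82
eef_pos: [0.5509, 0.1044, 0.0488]
eef_rot: [0.002, 0.224, 0.975, -0.0]
wrist_force: [-0.9, -0.7, 7.3]
opening: 0.123
grasp_force: 60.9
[np.float64(0.5491016520632293), np.float64(0.10522683615678645), np.float64(-0.4521988068408119)] 0.0009192292478298073
[ 0.4259774  -0.19976817  0.        ]
(array([-0.0231, -0.3281, -0.1501]), array([ 0.    , -0.    ,  0.0098]), array([ 0.428, -0.201,  0.199]))
(array([-0.0229, -0.3281, -0.1001]), array([ 0.    , -0.    ,  0.0098]), array([ 0.428, -0.201,  0.149]))
(array([-0.0227, -0.3281, -0.0601]), array([ 0.    , -0.    ,  0.0098]), array([ 0.428, -0.201,  0.109]))
(array([-0.0226, -0.3281, -0.0301]), array([ 0.    , -0.    ,  0.0098]), array([ 0.428, -0.201,  0.079]))
```

```bash
python3 -m jog '[0,0,-0.05,0,0,0,0.95, 0,0,-0.1,0,0,0,0.95, 0,0,-0.15,0,0,0,0.95, -0.004,-0.05,-0.15,0,0,0.01,0.95, -0.008,-0.11,-0.15,0,0,0.01,0.95, -0.012,-0.17,-0.15,0,0,0.01,0.95, -0.016,-0.23,-0.15,0,0,0.01,0.95, -0.02,-0.28,-0.15,0,0,0.01,0.95, -0.023,-0.328,-0.15,0,0,0.01,0.95, -0.023,-0.328,-0.15,0,0,0.01,0.95, -0.023,-0.328,-0.12,0,0,0.01,0.95, -0.023,-0.328,-0.09,0,0,0.01,0.95, -0.023,-0.328,-0.075,0,0,0.01,0.95, -0.023,-0.328,-0.075,0,0,0.01,0.95]'
```

```text
time_s: 13.58
eef_pos: [0.4262, -0.1994, 0.1212]
eef_rot: [-0.001, 0.229, 0.973, 0.0]
wrist_force: [0.2, -0.1, -2.1]
opening: 0.127
grasp_force: 59.6
```

```bash
python3 -m jog '[-0.0022,0,0.015,0,0,0,0.95, -0.0022,0,0.028,0,0,0,0.95, -0.0022,0,0.036,0,0,0,0.95, -0.0022,0,0.040,0,0,0,0.95, -0.0022,0,0.042,0,0,0,0.95, -0.0022,0,0.044,0,0,0,0.95, -0.0022,0,0.044,0,0,0,0.95]'
```

```text
time_s: 14.45
eef_pos: [0.4284, -0.2015, 0.0789]
eef_rot: [-0.0, 0.229, 0.973, -0.0]
wrist_force: [-5.9, 4.0, 10.4]
opening: 0.128
grasp_force: 61.5
```

```bash
python3 -m jog '[0,0,0,0,0,0,0.55, 0,0,0,0,0,0,0.55, 0,0,0,0,0,0,0.55, 0,0,-0.04,0,0,0,0.55, 0,0,-0.1,0,0,0,0.55, 0,0,-0.16,0,0,0,0.55, 0,0,-0.21,0,0,0,0.3, 0,0,-0.21,0,0,0,0, 0,0,-0.21,0,0,0,0]'
python3 - <<'E'
from h import *
from bench import *
p=camera('wrist');o=get_obs();import pickle;pickle.dump(p,open('w6.pkl','wb'))
for t in('separator','tray','lid_edge','lid'): print(t,[(np.round(d['xyz'],4),round(d['confidence'],2)) for d in spot_in(p,t)[:2]])
cv2.imwrite('pics/w6.png',cv2.resize(p['frame'],None,fx=1.5,fy=1.5,interpolation=cv2.INTER_CUBIC)[...,::-1])
b=[.4403,-.2069,-.462]
def lid(th,x,s,n): return np.array([x,-.0625+s*np.cos(th)+n*np.sin(th),.0905+s*np.sin(th)-n*np.cos(th)])
P=[lid(2.15,x,s,n) for x,s,n in((.0865,.1245,0),(-.0865,.1245,0),(.0865,.1245,.031),(-.0865,.1245,.031),(.03,.0985,.0285),(-.03,.0985,.0285),(.03,.1245,.0285))]
P=np.array(P);print((1.5*project(p,place(b,np.vstack([rect(.166,.118,.09),P])))).round(0))
print(place(b,P).round(3))
E
```

```text
time_s: 15.58
eef_pos: [0.4283, -0.2011, 0.2872]
eef_rot: [-0.0, 0.229, 0.973, -0.0]
wrist_force: [0.6, 0.9, 0.1]
opening: 1.001
grasp_force: 0.0
separator [(array([ 0.4773, -0.2154,  0.0286]), 0.61)]
tray [(array([ 0.4251, -0.2   ,  0.0338]), 0.76)]
lid_edge [(array([ 0.3786, -0.2854,  0.153 ]), 0.63)]
lid [(array([ 0.3784, -0.2871,  0.1572]), 0.85)]
[[471. 387.]
 [306. 387.]
 [292. 145.]
 [485. 145.]
 [136. 494.]
 [ 68. 145.]
 [173. 518.]
 [109. 147.]
 [201. 391.]
 [185. 274.]
 [152. 415.]]
[[ 0.459 -0.362  0.195]
 [ 0.305 -0.285  0.195]
 [ 0.471 -0.339  0.212]
 [ 0.316 -0.262  0.212]
 [ 0.426 -0.303  0.189]
 [ 0.372 -0.276  0.189]
 [ 0.42  -0.316  0.21 ]]
```

View pics/w6.png

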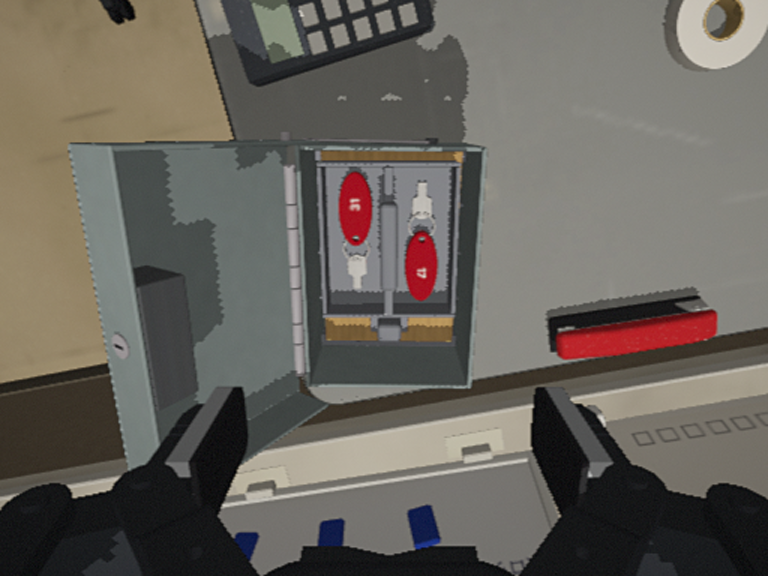

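The tray is square on the board beside the pull (389,325), and the board is flat in the box. The lid model matches the picture: predicted edge corner (68,145), seen (70,145). Next is the lid.

```bash
cat >> h.py <<'E'
B=[.4403,-.2069,-.462]
def lidpose(th,s,n=.013):
    P=np.array([[0,-.0625+s*np.cos(th)+n*np.sin(th),.0905+s*np.sin(th)-n*np.cos(th)]])
    Z=R.from_rotvec([0,0,B[2]]).as_matrix()
    M=np.array([[-1,0,0],[0,np.sin(th),-np.cos(th)],[0,-np.cos(th),-np.sin(th)]]).T
    return place(B,P)[0],R.from_matrix(Z@M)
def rel(o,pos,rt):
    r=rot(o['eef_rot']);return r.inv().apply(pos-np.array(o['eef_pos'])).round(4),(r.inv()*rt).as_rotvec().round(3)
E
python3 - <<'E'
from h import *
from bench import *
o=get_obs()
for th,s in((2.15,.21),(2.15,.16),(2.15,.119)): print(s,lidpose(th,s)[0].round(3),rel(o,*lidpose(th,s)),np.linalg.det(lidpose(th,s)[1].as_matrix()))
E
```

```text
0.21 [ 0.366 -0.356  0.273] (array([-0.0138, -0.1664,  0.013 ]), array([-0.579, -0.002, -0.001])) 1.0
0.16 [ 0.378 -0.332  0.232] (array([-0.0139, -0.139 ,  0.0549]), array([-0.579, -0.002, -0.001])) 1.0
0.119 [ 0.388 -0.311  0.197] (array([-0.0139, -0.1166,  0.0892]), array([-0.579, -0.002, -0.001])) 1.0
```

```bash
python3 -m jog '[0,-0.05,-0.03,0,0,0,0, -0.007,-0.1,-0.03,-0.12,0,0,0, -0.014,-0.15,-0.02,-0.25,0,0,0, -0.014,-0.166,0,-0.4,0,0,0, -0.014,-0.166,0.013,-0.58,0,0,0, -0.014,-0.166,0.013,-0.58,0,0,0, -0.014,-0.166,0.013,-0.58,0,0,0, -0.014,-0.166,0.013,-0.58,0,0,0]'
python3 - <<'E'
from h import *
from bench import *
o=get_obs();print(o['q'].round(2))
for s in(.16,.119):print(rel(o,*lidpose(2.15,s)))
p=camera('wrist');import pickle;pickle.dump(p,open('w7.pkl','wb'))
print([(np.round(d['xyz'],4),round(d['confidence'],2)) for t in('lid_edge','lid') for d in spot_in(p,t)[:1]])
cv2.imwrite('pics/w7.png',cv2.resize(p['frame'],None,fx=1.5,fy=1.5,interpolation=cv2.INTER_CUBIC)[...,::-1])
def lid(th,x,s,n): return np.array([x,-.0625+s*np.cos(th)+n*np.sin(th),.0905+s*np.sin(th)-n*np.cos(th)])
P=np.array([lid(2.15,x,s,n) for x,s,n in((-.0865,.1245,-.0025),(-.0865,.1245,.0285),(.03,.0985,.0285),(-.03,.0985,.0285),(-.03,.1245,.0285))])
print((1.5*project(p,place(B,P))).round(0))
E
```

```text
time_s: 16.82
eef_pos: [0.3678, -0.3556, 0.2762]
eef_rot: [0.066, 0.219, 0.934, 0.276]
wrist_force: [-0.0, -0.2, -0.3]
opening: 0.999
grasp_force: 0.0
[-1.24  0.22  1.62  0.4   1.72 -2.38]
(array([ 0.0014, -0.0023,  0.0518]), array([-0.003,  0.001,  0.002]))
(array([ 0.0015, -0.0022,  0.0928]), array([-0.003,  0.001,  0.002]))
[(array([ 0.3726, -0.3077,  0.2005]), 0.85)]
[[342. 105.]
 [422. 106.]
 [413. 351.]
 [416. 235.]
 [419. 248.]]
```

View pics/w7.png

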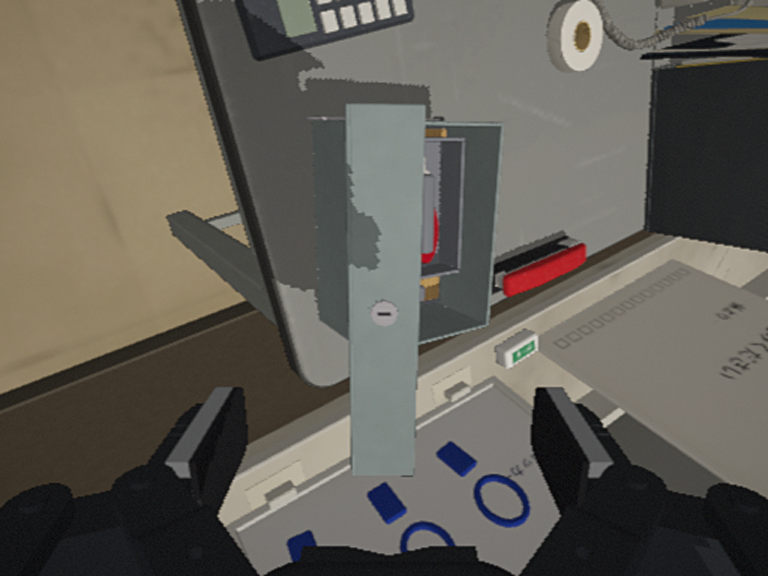

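The lid is seen edge-on and within about 1 mm of the model: edge (346,105) to (424,106), lock at (384,314). I'll advance and close.

```bash
python3 -m jog '[0.001,-0.001,0.04,0,0,0,0, 0.001,-0.001,0.065,0,0,0,0, 0.001,-0.001,0.085,0,0,0,0, 0.001,-0.001,0.091,0,0,0,0, 0.001,-0.001,0.091,0,0,0,0.5, 0.001,-0.001,0.091,0,0,0,0.5, 0.001,-0.001,0.091,0,0,0,0.56, 0.001,-0.001,0.091,0,0,0,0.6, 0.001,-0.001,0.091,0,0,0,0.65, 0.001,-0.001,0.091,0,0,0,0.75, 0.001,-0.001,0.091,0,0,0,0.8, 0.001,-0.001,0.091,0,0,0,0.8]'
python3 - <<'E'
from h import *
from bench import *
o=get_obs()
for th in(2.15,2.03,1.915,1.80,1.68):print(th,rel(o,*lidpose(th,.119)))
E
```

```text
time_s: 18.48
eef_pos: [0.3878, -0.3124, 0.1986]
eef_rot: [0.066, 0.22, 0.933, 0.278]
wrist_force: [-3.4, -2.9, 5.3]
opening: 0.36
grasp_force: 59.6
2.15 (array([0.0001, 0.0001, 0.0018]), array([-0.001,  0.001, -0.001]))
2.03 (array([0.0001, 0.0143, 0.0042]), array([ 0.119,  0.001, -0.001]))
1.915 (array([0.0001, 0.0275, 0.008 ]), array([ 0.234,  0.001, -0.001]))
1.8 (array([0.0001, 0.0402, 0.0134]), array([ 0.349,  0.001, -0.001]))
1.68 (array([0.0001, 0.0526, 0.0205]), array([ 0.469,  0.001, -0.001]))
```

```bash
python3 -m jog '[0,0.0024,0.0003,0.02,0,0,0.8, 0,0.0048,0.0006,0.04,0,0,0.8, 0,0.0072,0.001,0.06,0,0,0.8, 0,0.0096,0.0014,0.08,0,0,0.8, 0,0.012,0.0019,0.1,0,0,0.8, 0,0.0144,0.0024,0.12,0,0,0.8, 0,0.0167,0.003,0.14,0,0,0.8, 0,0.0191,0.0036,0.16,0,0,0.8, 0,0.0214,0.0043,0.18,0,0,0.8, 0,0.0237,0.005,0.2,0,0,0.8, 0,0.026,0.0057,0.22,0,0,0.8, 0,0.0283,0.0066,0.24,0,0,0.8]'
python3 - <<'E'
from h import *
from bench import *
o=get_obs();print(o['torque'])
for th in(1.91,1.8,1.68):print(th,rel(o,*lidpose(th,.1208)))
E
```

```text
time_s: 19.98
eef_pos: [0.4003, -0.2879, 0.2087]
eef_rot: [0.039, 0.226, 0.96, 0.163]
wrist_force: [-2.3, -3.2, 6.0]
opening: 0.364
grasp_force: 59.7
[-0.20475056  0.60172316 -0.35101511]
1.91 (array([ 0.0003, -0.0001, -0.    ]), array([-0.002,  0.001, -0.001]))
1.8 (array([0.0003, 0.0131, 0.0021]), array([ 0.108,  0.001, -0.001]))
1.68 (array([0.0003, 0.0271, 0.0061]), array([ 0.228,  0.001, -0.001]))
```

Forces are low and the lid is tracking the arc. I'll swing the remaining 0.23 rad.

```bash
python3 -m jog '[0,0.0024,0.0003,0.02,0,0,0.8, 0,0.0048,0.0006,0.04,0,0,0.8, 0,0.0072,0.001,0.06,0,0,0.8, 0,0.0096,0.0014,0.08,0,0,0.8, 0,0.012,0.0019,0.1,0,0,0.8, 0,0.0144,0.0024,0.12,0,0,0.8, 0,0.0167,0.003,0.14,0,0,0.8, 0,0.0191,0.0036,0.16,0,0,0.8, 0,0.0214,0.0043,0.18,0,0,0.8, 0,0.0237,0.005,0.2,0,0,0.8, 0,0.026,0.0057,0.22,0,0,0.8, 0,0.0271,0.0061,0.229,0,0,0.8, 0,0.0271,0.0061,0.229,0,0,0.8, 0,0.0271,0.0061,0.229,0,0,0.8, 0,0.0271,0.0061,0.229,0,0,0.8]'
python3 - <<'E'
from h import *
from bench import *
o=get_obs();print(o['torque'],rel(o,*lidpose(1.68,.1208)))
p=camera('scene')
cv2.imwrite('pics/fin.png',cv2.resize(p['frame'][90:340,120:340],None,fx=2.4,fy=2.4,interpolation=cv2.INTER_CUBIC)[...,::-1])
E
```

```text
time_s: 21.85
eef_pos: [0.4127, -0.2633, 0.212]
eef_rot: [0.013, 0.229, 0.972, 0.053]
wrist_force: [0.6, -2.7, 5.7]
opening: 0.359
grasp_force: 59.8
[-0.61642708  0.37213148 -0.50785132] (array([ 0.0005,  0.    , -0.    ]), array([ 0.   ,  0.002, -0.001]))
```

View pics/fin.png

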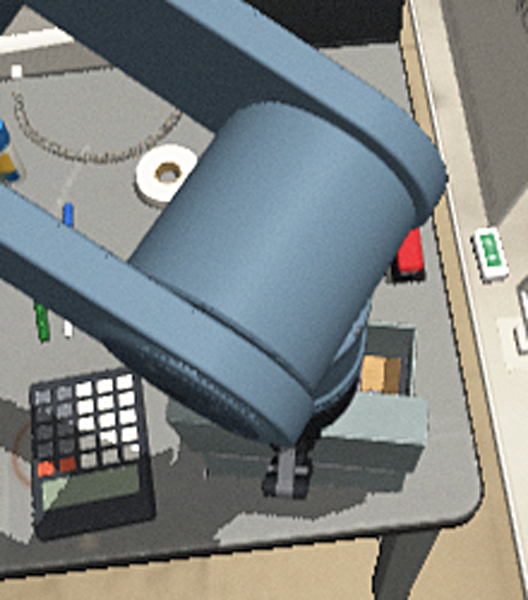

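The scene view shows the lid held near upright by the fingers at (288,470), with the board visible in the box at (380,375) and the stapler and tape roll where they were. The measured tool pose puts the lid angle at 1.68, so I'm handing in.

```bash
python3 -c "
from bench import *
print(hand_in())"
```

```text
the job is handed in; nothing more can be done
None
```

The job is handed in: the separator is flat on the dividers, the tray is on it beside the pull, the lid is held in the fingers at about 1.68 rad by the tool pose, and the stapler and tape roll were left alone; no verdict was returned.

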